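# Load a glass blank under the hold-down flap

## Task

Load the rectangular glass blank into the hold-down jig: press the jig's pedal down with one fingertip so that its spring flap stands open, and while holding it there push the blank along the channel with the other finger, under the flap, until it is home against the stop. Then let the pedal up so that the flap comes down on the blank, and move clear. Push the blank only, never pick it up, and leave the other things on the bench where they are.

Things in the scene. Friction and masses are not known exactly. Their poses are not given: they have to be found in the camera images.
- jig: Hold-down jig fixed to the bench, yaw up to 0.28 rad. Frame: x along its channel, away from the robot, y left, z up; origin at bench height under the hinge axis, level in x with the flap's front edge. Plywood base plate x -170 to 80, y -72 to 12 mm, top at z = 6 mm. Two posts 12 x 16 mm at x = -140 and +66 mm, y = 3 mm, 56 mm tall, carry the hinge shaft (along x at y = 0, z = 48 mm).
- stop (a point): Middle of the foot of the stop's near face, where the blank's far end comes to rest: jig x = 50, y = -36, z = 6 mm. The stop is an aluminium block, top 30 mm above the bench, closing the far end of a straight channel 54 mm wide (jig y -63 to -9 mm), which runs along x over the whole base plate between two aluminium rails 4 mm thick with tops 18 mm above the bench.
- flap (a joint): Spring-closed steel rocker, rad: 0 closed, 0.9 open against its stop. Pressing its pedal (left) down raises the flap (right): plate 4 mm thick, jig x 0 to 46 mm, 62 mm long from the axis, rubber pad beneath. Closed it droops 0.58 rad below level and bars the channel; open it stands 0.32 above level. The blank passes freely above 0.62; resting on the blank it reads about 0.54.
- pedal (a point): Mid-length point of the pedal's upper face, 48 mm from the axis, jig x = -67.5 mm; moves with it. Pedal: steel plate 4 mm thick left of the channel, jig x -125 to -10 mm, 62 mm long from the axis. Closed it slopes up to the left 0.31 rad (point 65 mm above bench); fully down it slopes down 0.59 rad (point 41 mm left of axis, 23 mm up). 5 N to start, 9 N fully down; a fingertip can slide on it along x.
- blank: Rectangular glass blank: green-tinted slab 12 mm thick on a wooden carrier, in all 70 (x) by 50 (y) by 34 mm tall, 0.14 to 0.26 kg; origin at the centre of its underside. Stands loose in the channel, long side along it, top 40 mm above the bench, 20 to 63 mm in front of the flap. Home, its origin is at jig x = 15, y = -36 mm and its near end sticks 20 mm out from under the flap.
- puck: Bystander, to be left alone: round glass blank on a round wooden carrier, 52 mm across, 34 mm tall; origin at its underside centre.
- tumbler: Bystander, to be left alone: open amber glass tumbler, 76 mm across, 90 mm tall; origin at its underside centre.
- stone: Bystander, to be left alone: grey dressing stone, 100 x 22 x 22 mm, lying; origin at its underside centre.
- jar: Bystander, to be left alone: white jar with metal cap, 60 mm across, 75 mm tall; origin at its underside centre.
- brush: Bystander, to be left alone: brush with a dark wooden handle, lying; origin at its underside (axis along its length).
- wedge: Bystander, to be left alone: light wooden block, 60 x 35 x 20 mm; origin at its underside centre.
- weight: Bystander, to be left alone: brass knob weight, 40 mm across, 52 mm tall; origin at its underside centre.
Things that resemble listed ones, but are neither listed nor needed, are in the scene too. What is shaped like the blank but pink or purple is not meant.

How it is judged:
By the outcome, as a careful person would: the job done as asked, in the order asked, and still so for the second after the job is handed in, with the robot touching nothing.
It also fails if it takes over 54 s, if anything falls off the work surface, if the arm or the gripper's body presses on something with over 40 N, if the wrist force passes 120 N, or if a joint passes its speed limit or range.

## Robot

A 7-joint arm with a two-finger parallel gripper is mounted at the origin on the work surface. World frame = base frame: x ahead of the robot, y to its left, z up, the work surface at z = 0. Lengths are in m, angles in rad, forces in N, time in s.
With the tool pointing down it reaches from about 0.4 to 0.85 m from the base axis. Payload 4.5 kg.
Tool frame: the origin (TCP) lies midway between the tips of the shut fingers; the grasp point (between the pads) lies 19 mm behind it; x points along the fingers, y is the direction in which the jaws open and shut, and the axes are right-handed (so a half turn about x gives the same grasp; the last joint's range is limited). The gripper opens to 88 mm and grips with 3 to 60 N. Pads are 18 mm wide; open, the fingers measure 123 mm over their backs; the gripper's body (75 mm by 187 mm) begins 45 mm behind the grasp point.
Start: joints at [1.295, 0.689, -0.195, 1.565, 0.157, 0.902, -0.215], TCP at [0.191, -0.595, 0.216] pointing down, gripper open.
Joint ranges: [-3.01, 3.01], [-0.46, 2.08], [-1.47, 1.51], [0.13, 2.56], [-1, 4.14], [0.04, 2.09], [-2.66, 2.66]. Speed limits (rad/s): [2.57, 2.57, 3.14, 3.14, 3.14, 3.14, 3.14].

## Interface

Orientations are given as a unit quaternion [x, y, z, w].
In Python, from plant import r gives the robot as it stands.
- The arm moves only by the tool arm_command, never from a script. Its argument "plan" is a list of rows, each a list of 5 numbers: the finger opening in m, from 0 to 0.0881, then the shift along the tool's x, y, z in m, then the turn about the tool's x in rad. In form: [[grip, dx, dy, dz, roll], ...]. A call has 1 to 12 rows; each row shifts and turns the commanded pose from where the row before left it, along the tool's axes as they then stand; what a row does not reach is not made up. A row lasts 1/8 s, in which the tool goes at most 62.5 mm and 10.7 degrees, less where a joint would pass 70% of its speed; a pose out of reach is approached as far as the arm can. A call is refused whole if a number of a shift passes 0.0625 or a number of a turn 0.188, either way. A call with a gripper value outside its range is refused whole. The fingers move at their own pace and stop on an object; "force" is the grip in N (left out, the last holds). Time passes only in rows, so rows that do not move let the fingers close. It gives the time, the measured TCP pose, the force and the opening at its end, in the units of the state.
- r.get_state(): the state, without advancing time (a new reading comes with each control period).
- r.snapshot(name): name is "scene" or "top" or "wrist"; returns (picture, depth): 480x640x3 uint8, red, green, blue; 480x640 float32, m along the optical axis (not along the pixel's ray), 0 where there is no reading.
- r.calibration(name): a dict with "fx", "fy", "cx", "cy" (pixels), "eye" and "orientation" of the camera in the world; the wrist camera has in their place "mount" (4x4, takes a point from camera to tool coordinates, whose origin is the TCP and whose axes are the tool frame's). Camera axes: x right, y down, z forward; pixel columns grow to the right and rows downward; lengths in m; the calibration is good to about 2 mm. A picture is of the moment at which its call begins: read the wrist's pose just before it. calibration takes no time and is no camera call.
- r.finish_job(): hands the job in, once; it reports no verdict.
The state is a dict: "clock": time; "q": joint angles; "qd": joint speeds; "joint_torque": joint torques, N m; "tool_pos": TCP position; "eef_rot": TCP orientation; "contact_force": force on the tool from outside, world axes, zero at the start; "moment": the same for the moment, N m; "opening": opening from 0.0 (shut) to 1.0 (fully open).
Only numpy, scipy, OpenCV 4.12 (cv2) and the standard library are available. Lean on these libraries where they do the work, as an engineer would, in place of code of your own. Each camera call takes 0.05 s, during which the arm holds its last target.

## Working session

There is one attempt and no reset: what is moved stays moved. The work goes in short steps, Python scripts to look and compute and a tool call to move; the robot and the scene stay as the last step left them, time stands still between calls to the robot, and variables do not carry over. Pictures are saved under pics/ and viewed, and the job is handed in when it is done.

Besides the shell and the picture viewer there is one more tool, called after "Request:" as name(argument=value, ...) on one line, values as JSON. arm_command: Moves the arm, as the interface text tells. Its arguments: {"type":"object","properties":{"plan":{"type":"array","items":{"type":"array","items":{"type":"number"}}},"force":{"type":"number"}},"required":["plan"]}

```bash
mkdir -p pics; ls
python3 - <<'E'
from plant import r
import cv2,numpy as np
s=r.get_state();print(s)
for n in("scene","top"):
    im,d=r.snapshot(n);cv2.imwrite(f"pics/{n}0.png",im[...,::-1]);np.savez(f"{n}0.npz",im=im,d=d)
    print(n,r.calibration(n))
print(r.calibration("wrist"))
E
```

```text
pics
{'clock': 0.0, 'q': array([ 1.29480166,  0.68993126, -0.19450131,  1.56632521,  0.15729175,
        0.90249403, -0.21507076]), 'qd': array([-1.20365604e-03,  1.90855672e-03,  8.00415319e-04,  7.89930174e-05,
       -3.29139957e-04,  1.21874756e-03,  9.19594018e-04]), 'joint_torque': array([ 7.69640155e-04, -5.27569056e+01, -1.26663577e+00, -1.53431672e+01,
       -5.25869394e-02,  6.45243490e-03,  2.02155120e-04]), 'tool_pos': array([ 0.19028419, -0.59463829,  0.21494766]), 'eef_rot': array([-0.69849225, -0.10973375,  0.6987784 , -0.1085165 ]), 'contact_force': array([0.92829517, 0.02170688, 0.35726201]), 'moment': array([ 0.00900605, -0.03265579,  0.03066595]), 'opening': 0.9992185669010043}
scene {'fx': 458.95242928452507, 'fy': 458.95242928452507, 'cx': 316.50316395427217, 'cy': 244.2451132094752, 'eye': array([1.11938444, 0.06979084, 0.82402878]), 'orientation': array([ 0.63031006,  0.71294466, -0.23236214, -0.20106461])}
top {'fx': 437.45816479420233, 'fy': 437.45816479420233, 'cx': 325.1264566192248, 'cy': 241.90235300439025, 'eye': array([0.46056629, 0.00855533, 0.95070657]), 'orientation': array([-0.70488495,  0.70623488, -0.05519064,  0.03637989])}
{'fx': 366.72851773454977, 'fy': 366.72851773454977, 'cx': 321.40468462257365, 'cy': 235.76794340224995, 'mount': array([[ 4.88044919e-04, -2.61270889e-01,  9.65265396e-01,
        -1.69959748e-01],
       [ 9.99999861e-01,  3.21741774e-04, -4.18520226e-04,
        -7.73827785e-04],
       [-2.01219049e-04,  9.65265465e-01,  2.61271010e-01,
        -6.57363419e-02],
       [ 0.00000000e+00,  0.00000000e+00,  0.00000000e+00,
         1.00000000e+00]])}
```

View pics/scene0.png

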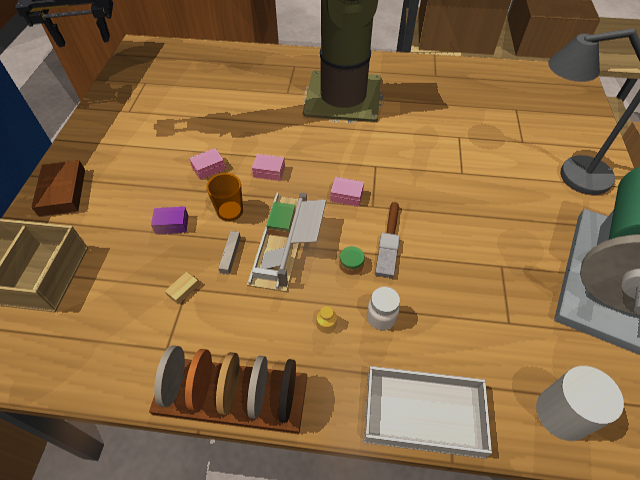

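View pics/top0.png

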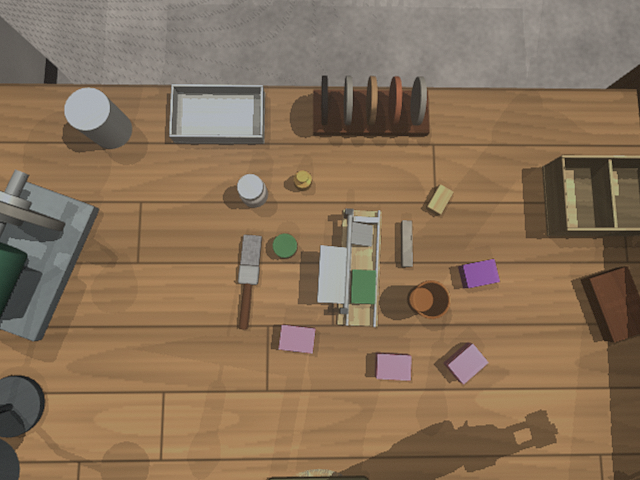

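```bash
cat > h.py <<'E'
import numpy as np,cv2
from scipy.spatial.transform import Rotation as R
def cam(r,n,s=None):
    c=r.calibration(n)
    if n=="wrist":
        M=np.array(c["mount"]);Q=R.from_quat(s["eef_rot"]).as_matrix()
        return c,Q@M[:3,:3],Q@M[:3,3]+s["tool_pos"]
    return c,R.from_quat(c["orientation"]).as_matrix(),np.array(c["eye"])
def ray(C,u,v,z):
    c,Q,e=C;d=Q@np.array([(u-c["cx"])/c["fx"],(v-c["cy"])/c["fy"],1]);return e+d*(z-e[2])/d[2]
def cloud(C,d):
    c,Q,e=C;v,u=np.mgrid[:d.shape[0],:d.shape[1]]
    p=np.stack([(u-c["cx"])/c["fx"]*d,(v-c["cy"])/c["fy"]*d,d],-1);return p@Q.T+e
def proj(C,p):
    c,Q,e=C;q=(np.asarray(p)-e)@Q;return q[...,0]/q[...,2]*c["fx"]+c["cx"],q[...,1]/q[...,2]*c["fy"]+c["cy"]
E
python3 - <<'E'
from plant import r
from h import *
for n,(a,b,c,d) in dict(top=(195,340,305,455),scene=(185,300,200,340)).items():
    z=np.load(f"{n}0.npz");im=z["im"];C=cam(r,n);P=cloud(C,z["d"])
    cv2.imwrite(f"pics/{n}0z.png",cv2.resize(im[a:b,c:d,::-1],None,fx=4 if n=="top" else 5,fy=4 if n=="top" else 5,interpolation=cv2.INTER_CUBIC))
    hsv=cv2.cvtColor(im,cv2.COLOR_RGB2HSV)
    m=cv2.inRange(hsv,(45,100,40),(85,255,255))
    k,l,st,ce=cv2.connectedComponentsWithStats(m)
    for i in range(1,k):
        if 100<st[i,4]<5000:
            Z=P[l==i];print(n,ce[i],st[i],"z",np.percentile(Z[:,2],[5,50,95]).round(3),"plane",ray(C,*ce[i],.04).round(4))
            cnt=cv2.findContours((l==i).astype(np.uint8),0,2)[0][0]
            print(cv2.minAreaRect(cnt),[ray(C,*p,.04).round(4)[:2].tolist() for p in cv2.boxPoints(cv2.minAreaRect(cnt))])
E
```

```text
scene [627.03955901 205.99092088] [ 609  167   31   72 1542] z [0.139 0.169 0.185] plane [0.3718 0.6684 0.04  ]
((624.0, 202.5), (71.0, 30.0), 90.0) [[0.2502, 0.6584], [0.2418, 0.729], [0.4611, 0.6698], [0.4686, 0.6071]]
scene [280.36279926 215.23941068] [267 202  28  27 543] z [0.038 0.04  0.043] plane [ 0.4904 -0.0945  0.04  ]
((280.2137145996094, 215.82366943359375), (21.579246520996094, 28.407306671142578), 14.931416511535645) [[0.5259, -0.1197], [0.4463, -0.118], [0.457, -0.0685], [0.5355, -0.0723]]
scene [351.86240786 256.85995086] [340 247  24  22 407] z [0.031 0.034 0.037] plane [0.5822 0.071  0.04  ]
((351.5, 257.5), (21.0, 23.0), 90.0) [[0.5603, 0.0443], [0.5545, 0.0921], [0.6068, 0.0956], [0.6124, 0.0493]]
```

View pics/top0z.png

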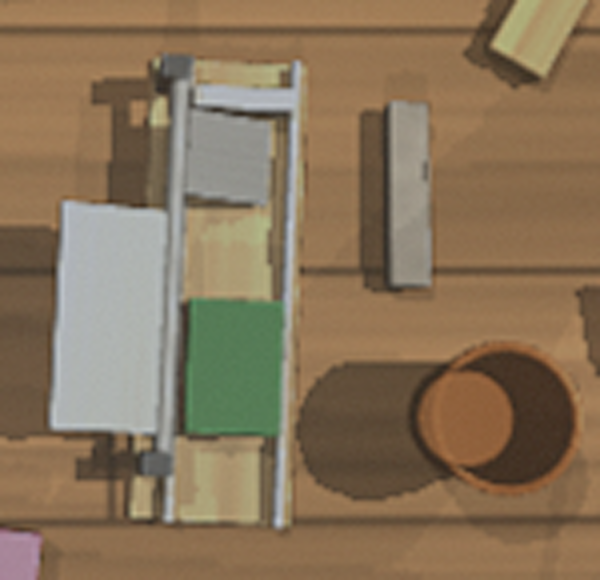

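View pics/scene0z.png

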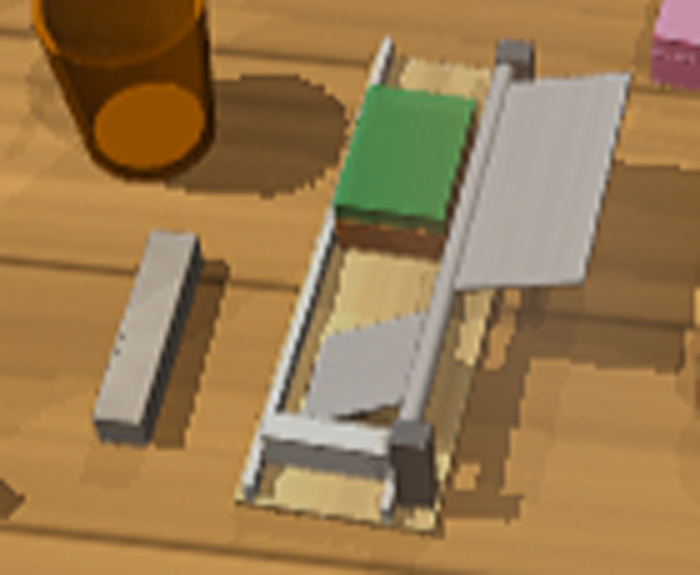

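Run:
```python
from plant import r
from h import *
C=cam(r,"top")
f=lambda X,Y,z,:ray(C,305+(X+.5)/4-.5,195+(Y+.5)/4-.5,z)[:2]
nb=[f(*p,.04) for p in[(190,298),(284,302),(280,435),(186,433)]]
print("blank",np.round(nb,4),np.mean(nb,0))
a,b=f(297,62,.018),f(282,526,.018);print("railR",a,b,np.linalg.norm(a-b),"yaw",np.arctan2(*(a-b)[::-1]))
p,q=f(176,66,.056),f(157,463,.056);print("posts",p,q,np.linalg.norm(p-q),"yaw",np.arctan2(*(p-q)[::-1]))
ped=[f(*t) for t in[(64,201,.0669),(50,431,.0669),(165,212,.05),(158,433,.05)]];print("pedal",np.round(ped,4))
yaw=np.mean([np.arctan2(*(a-b)[::-1]),np.arctan2(*(p-q)[::-1])])
ex=np.array([np.cos(yaw),np.sin(yaw)]);ey=np.array([-ex[1],ex[0]])
J=np.array([ex,ey])
# origins: posts mid jig (-37,3); rail centre y=-65, x -45
o1=(p+q)/2-J.T@[-.037,.003];o2=(a+b)/2-J.T@[-.045,-.065]
print("yaw",yaw,"o",o1,o2)
o=(o1+o2)/2
print("blank jig",[(J@(t-o)).round(4) for t in nb],"ped",[(J@(t-o)).round(4) for t in ped])
# depth-based
for n in("top","scene"):
    z=np.load(f"{n}0.npz");P=cloud(cam(r,n),z["d"]).reshape(-1,3);L=np.c_[(P[:,:2]-o)@J.T,P[:,2]]
    for nm,x0,x1,y0,y1,z0,z1 in [("blanktop",-.12,-.01,-.07,0,.036,.044),("pedal",-.13,0,.02,.07,.045,.09),("stop",.04,.07,-.062,-.01,.024,.036),("posts",-.15,-.13,-.02,.02,.052,.06),("postf",.055,.08,-.02,.02,.052,.06)]:
        m=(L[:,0]>x0)&(L[:,0]<x1)&(L[:,1]>y0)&(L[:,1]<y1)&(L[:,2]>z0)&(L[:,2]<z1)
        if m.sum():print(n,nm,m.sum(),np.percentile(L[m],[2,50,98],axis=0).round(4).tolist())
```

```text
blank [[ 0.522  -0.0721]
 [ 0.5198 -0.1213]
 [ 0.451  -0.1179]
 [ 0.4522 -0.0692]] [ 0.48624405 -0.09511813]
railR [ 0.6519228  -0.13393251] [ 0.40336276 -0.12114717] 0.24888864924310725 yaw -0.051392307242761226
posts [ 0.64189032 -0.06477069] [ 0.43738745 -0.0529733 ] 0.2048428639027794 yaw -0.05762424109658184
pedal [[ 0.5697 -0.006 ]
 [ 0.4537  0.0012]
 [ 0.566  -0.0587]
 [ 0.4524 -0.054 ]]
yaw -0.054508274169671536 o [ 0.57642049 -0.06388335] [ 0.57611723 -0.06508804]
blank jig [array([-0.0538, -0.0106]), array([-0.0533, -0.0598]), array([-0.1222, -0.0602]), array([-0.1236, -0.0115])] ped [array([-0.0098,  0.058 ]), array([-0.1259,  0.059 ]), array([-0.0106,  0.0052]), array([-0.1243,  0.0037])]
top blanktop 773 [[-0.1189, -0.0599, 0.0369], [-0.0867, -0.0354, 0.0401], [-0.0537, -0.0116, 0.0434]]
top pedal 1082 [[-0.1217, 0.0209, 0.0557], [-0.0671, 0.0398, 0.0631], [-0.0112, 0.0585, 0.0701]]
top stop 163 [[0.0413, -0.0601, 0.0255], [0.055, -0.0345, 0.0298], [0.0621, -0.0108, 0.0334]]
top posts 54 [[-0.1447, -0.0046, 0.0523], [-0.1386, 0.0019, 0.0556], [-0.1304, 0.0099, 0.0582]]
top postf 47 [[0.0558, -0.0041, 0.0523], [0.066, 0.002, 0.0555], [0.0725, 0.0089, 0.059]]
scene blanktop 575 [[-0.1178, -0.0584, 0.0371], [-0.083, -0.0338, 0.04], [-0.0503, -0.0098, 0.0429]]
scene pedal 787 [[-0.1194, 0.0207, 0.0558], [-0.061, 0.0406, 0.0632], [-0.0081, 0.0599, 0.0698]]
scene stop 189 [[0.0416, -0.0603, 0.0243], [0.0582, -0.0339, 0.0296], [0.065, -0.0115, 0.0344]]
scene posts 40 [[-0.1432, -0.0029, 0.0521], [-0.1359, 0.0041, 0.0555], [-0.1303, 0.0121, 0.0583]]
scene postf 57 [[0.0567, -0.0033, 0.0522], [0.0688, 0.0036, 0.0555], [0.0752, 0.0116, 0.0582]]
```

```bash
cat >> h.py <<'E'
YAW=-0.0545;O=np.array([.5763,-.0645])
J=np.array([[np.cos(YAW),np.sin(YAW)],[-np.sin(YAW),np.cos(YAW)]])
def j2w(p):return O+J.T@np.asarray(p)
def w2j(p):return J@(np.asarray(p)[:2]-O)
def stat(s):
    Q=R.from_quat(s["eef_rot"]).as_matrix()
    print("t",round(s["clock"],2),"world",s["tool_pos"].round(4),"jig",w2j(s["tool_pos"]).round(4),"open",round(s["opening"]*88.1,1),"F",s["contact_force"].round(1),"xaxis",Q[:,0].round(3),"yaxis jig ang",round(np.arctan2(*(J@Q[:2,1])[::-1]),4))
    return Q
E
python3 - <<'E'
from plant import r
from h import *
s=r.get_state();Q=stat(s);print(Q.round(3))
C=cam(r,"top");f=lambda X,Y,z:ray(C,305+(X+.5)/4-.5,195+(Y+.5)/4-.5,z)[:2]
for p in[(500,418),(417,418),(580,418),(500,341),(500,495)]:print("tumbler rim",w2j(f(*p,.09)).round(4))
tgt=np.r_[j2w([-.145,.0095]),.2];print(tgt,Q.T@(tgt-s["tool_pos"]))
E
```

```text
t 0.1 world [ 0.1903 -0.5947  0.215 ] jig [-0.3566 -0.5504] open 87.9 F [ 0.6  0.  -0. ] xaxis [-0.001  0.002 -1.   ] yaxis jig ang -1.2064
[[-0.001  0.305 -0.952]
 [ 0.002 -0.952 -0.305]
 [-1.    -0.002  0.   ]]
tumbler rim [-0.1083 -0.1611]
tumbler rim [-0.1104 -0.1202]
tumbler rim [-0.1063 -0.2007]
tumbler rim [-0.0706 -0.1604]
tumbler rim [-0.1456 -0.1619]
[ 0.43203278 -0.04711552  0.2       ] [ 0.01568075 -0.44775109 -0.3972122 ]
```

Request:
arm_command(plan=[[0.07,0,-0.02,-0.018,0],[0.07,0,-0.037,-0.033,0],[0.07,0,-0.037,-0.033,0],[0.07,0,-0.037,-0.033,0],[0.07,0,-0.037,-0.033,0],[0.07,0,-0.037,-0.033,0],[0.07,0,-0.037,-0.033,0],[0.07,0,-0.037,-0.033,0],[0.07,0,-0.037,-0.033,0],[0.07,0,-0.037,-0.033,0],[0.07,0,-0.037,-0.033,0],[0.07,0,-0.037,-0.033,0]], force=40)

```text
clock: 1.6
tool_pos: [0.4237, -0.0709, 0.2156]
eef_rot: [-0.699, -0.109, 0.699, -0.109]
contact_force: [1.3, 0.2, 0.5]
opening: 0.794
```

Request:
arm_command(plan=[[0.07,0,0,0,0.13],[0.07,0,0,0,0.13],[0.07,0,0,0,0.13],[0.07,0,0,0,0.13],[0.07,0,0,0,0],[0.07,0,0,0,0]])

```text
clock: 2.35
tool_pos: [0.4232, -0.0724, 0.2156]
eef_rot: [-0.703, 0.073, 0.703, 0.073]
contact_force: [-0.5, 0.3, 0.3]
opening: 0.791
```

Run:
```python
from plant import r
from h import *
s=r.get_state();Q=stat(s);print(s["q"].round(2))
im,d=r.snapshot("wrist");cv2.imwrite("pics/w1.png",im[...,::-1])
tgt=np.r_[j2w([-.145,.0095]),.12];print(Q.T@(tgt-s["tool_pos"]))
```

```text
t 2.35 world [ 0.4232 -0.0724  0.2156] jig [-0.1525 -0.0162] open 69.7 F [-0.5  0.3  0.3] xaxis [-0. -0. -1.] yaxis jig ang -1.7242
[ 0.05  0.44  0.02  2.13 -0.02  0.57 -1.7 ]
[ 0.09563694 -0.02654235 -0.00348439]
```

View pics/w1.png

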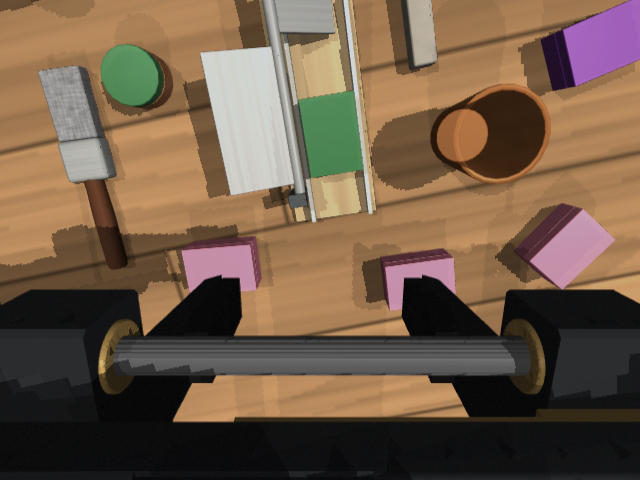

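Request:
arm_command(plan=[[0.07,0.02,0,0,0.127],[0.07,0.02,0,0,0],[0.07,0.02,0,0,0],[0.07,0.01,0,0,0],[0.07,0,0,0,0]])

```text
clock: 3.02
tool_pos: [0.4229, -0.0724, 0.1454]
eef_rot: [-0.697, 0.119, 0.698, 0.119]
contact_force: [-0.4, -0.4, -0.9]
opening: 0.795
```

```bash
cat >> h.py <<'E'
def delta(s,jx,jy,z):
    Q=R.from_quat(s["eef_rot"]).as_matrix();t=np.r_[j2w([jx,jy]),z];print("delta",(Q.T@(t-s["tool_pos"])).round(4))
E
python3 - <<'E'
from plant import r
from h import *
s=r.get_state();Q=stat(s)
delta(s,-.130,.0085,.09)
E
```

```text
t 3.02 world [ 0.4229 -0.0724  0.1454] jig [-0.1527 -0.0163] open 70.1 F [-0.4 -0.4 -0.9] xaxis [-0.001  0.    -1.   ] yaxis jig ang -1.8531
delta [ 0.0553 -0.0301 -0.015 ]
```

Request:
arm_command(plan=[[0.07,0,-0.015,-0.0075,0],[0.07,0,-0.015,-0.0075,0],[0.07,0.02,0,0,0],[0.07,0.02,0,0,0],[0.07,0.015,0,0,0],[0.07,0,0,0,0],[0.07,0,0,0,0]])

```text
clock: 3.9
tool_pos: [0.4483, -0.0486, 0.0912]
eef_rot: [0.698, -0.118, -0.697, -0.118]
contact_force: [-0.5, 0.0, 0.2]
opening: 0.793
```

Run:
```python
from plant import r
from h import *
s=r.get_state();Q=stat(s)
delta(s,-.130,.0085,.09)
for n in("scene","wrist"):
    im,d=r.snapshot(n)
    if n=="scene": im=cv2.resize(im[130:300,170:370],None,fx=3.5,fy=3.5,interpolation=cv2.INTER_CUBIC)
    cv2.imwrite(f"pics/{n}2.png",im[...,::-1])
```

```text
t 3.9 world [ 0.4483 -0.0486  0.0912] jig [-0.1287  0.0089] open 69.8 F [-0.5  0.   0.2] xaxis [ 0.001  0.    -1.   ] yaxis jig ang -1.8527
delta [0.0012 0.0008 0.0011]
```

View pics/scene2.png

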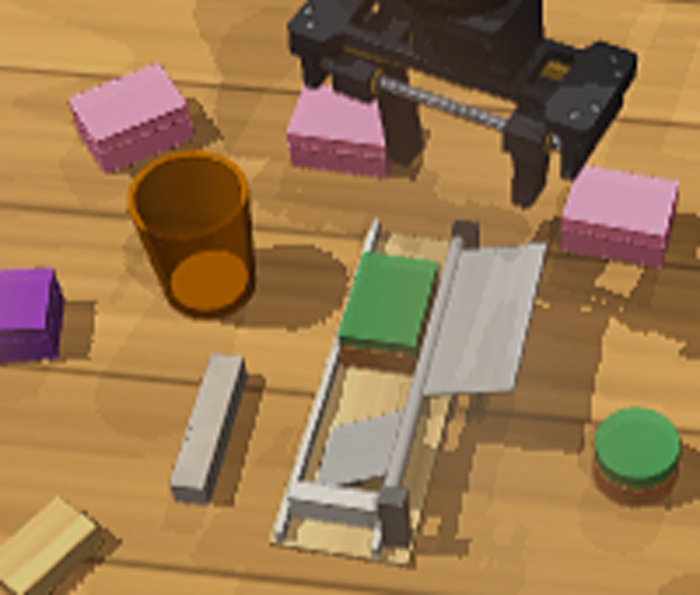

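View pics/wrist2.png

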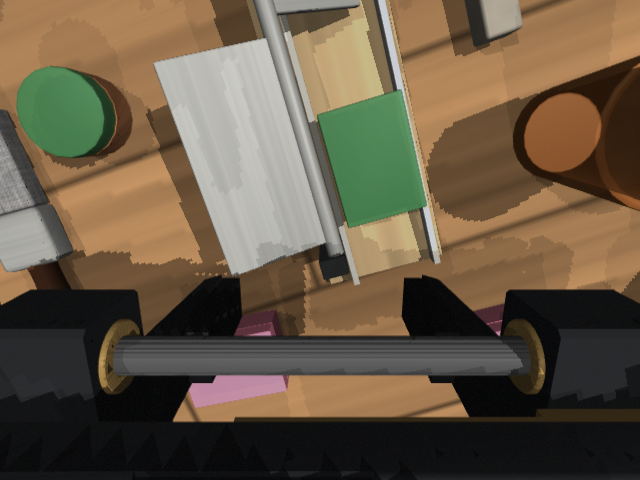

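Run:
```python
from plant import r
from h import *
s=r.get_state();Q=R.from_quat(s["eef_rot"]).as_matrix();C=cam(r,"scene");W=cam(r,"wrist",s)
for y in(-.0525,-.035,.035,.0525):
  for z in (-.009,.009):
    p=s["tool_pos"]+Q@[0,y,z];u,v=proj(C,p);print(y,z,w2j(p).round(4),"scenecrop",((u-170)*3.5).round(),((v-130)*3.5).round(),"wrist",np.round(proj(W,p)))
```

```text
-0.0525 -0.009 [-0.1056  0.0566] scenecrop 535.0 238.0 wrist [214. 256.]
-0.0525 0.009 [-0.1229  0.0616] scenecrop 548.0 218.0 wrist [216. 291.]
-0.035 -0.009 [-0.1105  0.0398] scenecrop 509.0 228.0 wrist [249. 256.]
-0.035 0.009 [-0.1278  0.0448] scenecrop 522.0 208.0 wrist [251. 291.]
0.035 -0.009 [-0.13   -0.0274] scenecrop 408.0 191.0 wrist [393. 257.]
0.035 0.009 [-0.1473 -0.0224] scenecrop 422.0 172.0 wrist [391. 291.]
0.0525 -0.009 [-0.1348 -0.0443] scenecrop 384.0 182.0 wrist [429. 257.]
0.0525 0.009 [-0.1521 -0.0392] scenecrop 398.0 163.0 wrist [426. 291.]
```

Run:
```python
from plant import r
from h import *
c=r.calibration("wrist");M=np.array(c["mount"])
im,d=r.snapshot("wrist")
P=cloud((c,M[:3,:3],M[:3,3]),d)
for v in(275,279,283,290,300,315,330):
    print(v,[ (u,P[v,u].round(3).tolist(),im[v,u].tolist()) for u in(200,215,228,236,240,244)])
big=cv2.resize(im[240:400,150:490],None,fx=2.3,fy=2.3,interpolation=cv2.INTER_CUBIC)
big=np.clip((big/255.)**.45*255,0,255).astype(np.uint8)
cv2.imwrite("pics/w3.png",big[...,::-1])
im,d=r.snapshot("scene");Q=stat(r.get_state());s=r.get_state()
S=(cloud(cam(r,"scene"),d)-s["tool_pos"])@Q
m=(np.abs(S[...,1])<.07)&(np.abs(S[...,2])<.04)&(S[...,0]>-.06)&(S[...,0]<.01)
for sg in(-1,1):
    q=S[m&(S[...,1]*sg>0)];print(len(q),q[np.argsort(-q[:,0])[:60:5]].round(3).tolist())
```

```text
275 [(200, [0.09, -0.092, 0.036], [96, 72, 48]), (215, [0.091, -0.081, 0.036], [158, 119, 80]), (228, [0.09, -0.071, 0.036], [97, 72, 48]), (236, [0.091, -0.065, 0.036], [77, 68, 59]), (240, [0.091, -0.062, 0.036], [88, 65, 43]), (244, [0.09, -0.058, 0.036], [88, 65, 44])]
279 [(200, [0.091, -0.092, 0.039], [95, 72, 47]), (215, [-0.03, -0.043, -0.009], [14, 14, 16]), (228, [-0.025, -0.039, -0.007], [9, 9, 11]), (236, [-0.026, -0.036, -0.008], [12, 11, 12]), (240, [0.09, -0.062, 0.039], [90, 67, 44]), (244, [0.091, -0.059, 0.039], [91, 68, 46])]
283 [(200, [-0.033, -0.048, -0.009], [64, 49, 33]), (215, [-0.034, -0.042, -0.009], [15, 15, 16]), (228, [-0.032, -0.038, -0.008], [14, 13, 14]), (236, [-0.03, -0.035, -0.007], [14, 14, 15]), (240, [0.091, -0.062, 0.042], [81, 62, 42]), (244, [0.09, -0.059, 0.042], [94, 71, 47])]
290 [(200, [-0.04, -0.046, -0.009], [11, 11, 13]), (215, [-0.037, -0.041, -0.008], [8, 8, 9]), (228, [-0.037, -0.036, -0.008], [8, 7, 8]), (236, [-0.031, -0.035, -0.005], [6, 7, 6]), (240, [-0.024, -0.035, -0.002], [56, 43, 30]), (244, [0.089, -0.059, 0.048], [95, 71,
[... 858 characters left out ...]
ig [-0.1291  0.0085] open 70.1 F [-0.5  0.8 -0.1] xaxis [ 0.001 -0.    -1.   ] yaxis jig ang -1.8534
108 [[-0.023, -0.037, -0.009], [-0.028, -0.041, -0.008], [-0.029, -0.045, -0.012], [-0.03, -0.05, -0.007], [-0.032, -0.05, 0.001], [-0.035, -0.05, -0.008], [-0.036, -0.04, -0.011], [-0.038, -0.051, 0.005], [-0.039, -0.037, -0.01], [-0.04, -0.04, -0.01], [-0.042, -0.041, -0.008], [-0.044, -0.05, -0.008]]
131 [[-0.023, 0.034, -0.006], [-0.025, 0.041, -0.011], [-0.026, 0.033, 0.002], [-0.027, 0.035, -0.0], [-0.029, 0.035, 0.001], [-0.031, 0.043, -0.011], [-0.032, 0.034, -0.005], [-0.034, 0.042, -0.011], [-0.036, 0.034, 0.0], [-0.037, 0.034, -0.004], [-0.039, 0.034, 0.004], [-0.04, 0.045, -0.01]]
```

View pics/w3.png

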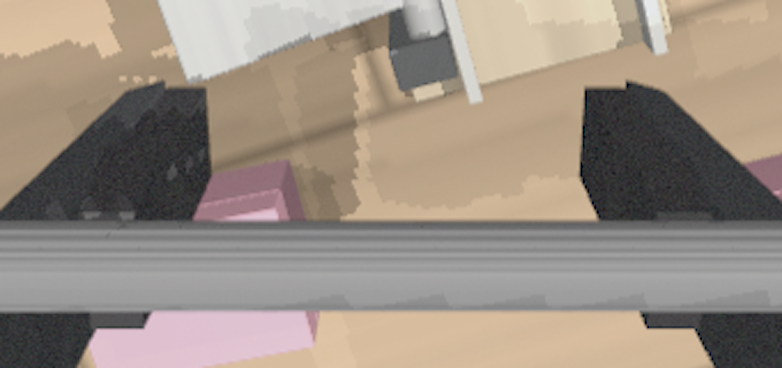

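Request:
arm_command(plan=[[0.07,0.015,0,0,0],[0.07,0.015,0,0,0],[0.07,0.01,0,0,0],[0.07,0.005,0,0,0],[0.07,0.005,0,0,0],[0.07,0.005,0,0,0],[0.07,0,0,0,0]])

```text
clock: 4.97
tool_pos: [0.4477, -0.0485, 0.0358]
eef_rot: [0.697, -0.118, -0.697, -0.119]
contact_force: [0.0, 1.7, 4.0]
opening: 0.796
```

```bash
cat > look.py <<'E'
import sys
from plant import r
from h import *
k=sys.argv[1]
s=r.get_state();Q=stat(s)
a=[]
im,d=r.snapshot("scene");a.append(cv2.resize(im[160:300,210:360],(600,560),interpolation=cv2.INTER_CUBIC))
cv2.imwrite(f"pics/s{k}.png",a[0][...,::-1])
im,d=r.snapshot("wrist");cv2.imwrite(f"pics/w{k}.png",im[...,::-1])
E
python3 look.py 4
```

```text
t 4.97 world [ 0.4477 -0.0485  0.0358] jig [-0.1293  0.0089] open 70.1 F [0.  1.7 4. ] xaxis [ 0.001  0.001 -1.   ] yaxis jig ang -1.8527
```

View pics/s4.png

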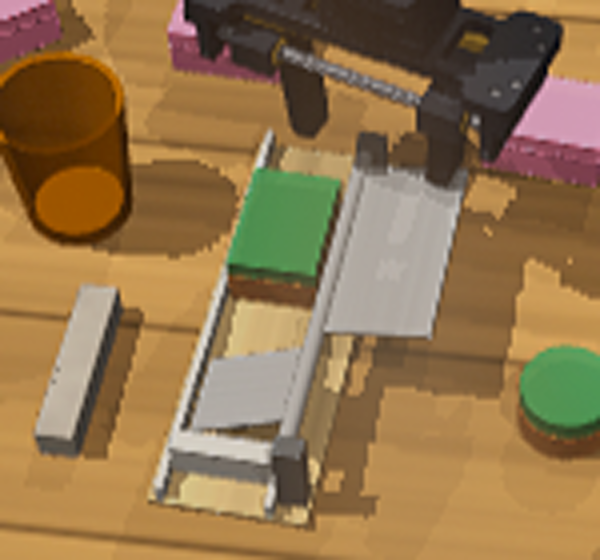

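View pics/w4.png

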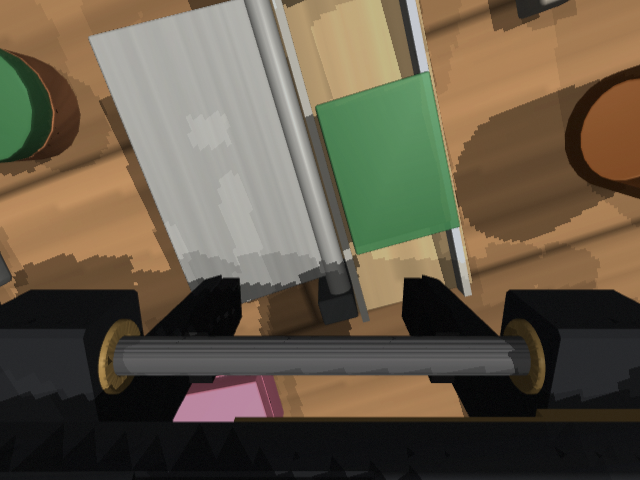

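Request:
arm_command(plan=[[0.07,0.005,0,0,0],[0.07,0.005,0,0,0],[0.07,0.005,0,0,0],[0.07,0.005,0,0,0],[0.07,0.003,0,0,0],[0.07,0,0,0,0]])

```text
clock: 5.82
tool_pos: [0.4477, -0.0497, 0.0135]
eef_rot: [-0.697, 0.119, 0.697, 0.119]
contact_force: [-0.8, 0.6, 7.4]
opening: 0.796
```

```bash
python3 look.py 5
```

```text
t 5.83 world [ 0.4477 -0.0497  0.0135] jig [-0.1292  0.0078] open 70.1 F [-0.8  0.6  7.4] xaxis [-0.    -0.001 -1.   ] yaxis jig ang -1.8541
```

View pics/s5.png

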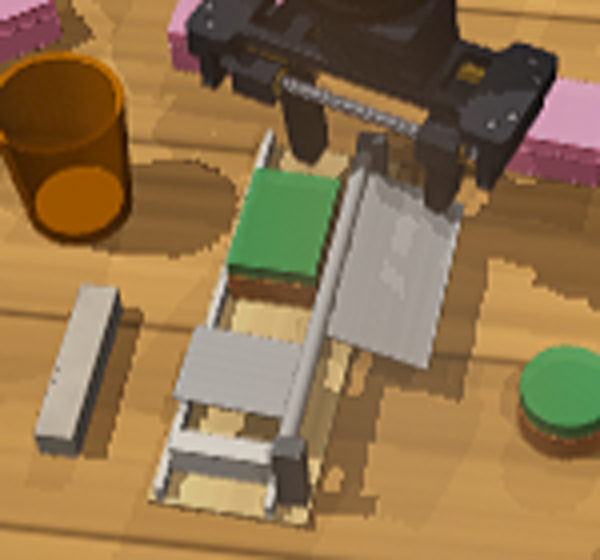

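View pics/w5.png

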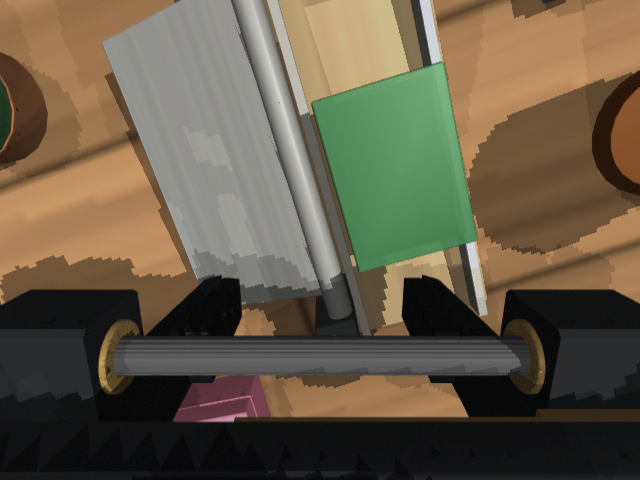

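Request:
arm_command(plan=[[0.07,0.004,0,0,0],[0.07,0.003,0,0,0],[0.07,0.002,0,0,0],[0.07,0,0,0,0]])

```text
clock: 6.42
tool_pos: [0.4485, -0.0503, 0.0066]
eef_rot: [-0.694, 0.12, 0.7, 0.118]
contact_force: [-2.7, 0.2, 9.6]
opening: 0.795
```

```bash
cat >> look.py <<'E'
im,d=r.snapshot("scene")
L=cloud(cam(r,"scene"),d).reshape(-1,3);L=np.c_[(L[:,:2]-O)@J.T,L[:,2]]
for nm,x0,x1,s in(("flap",.006,.04,-1),("pedal",-.095,-.015,1)):
    m=(L[:,0]>x0)&(L[:,0]<x1)&(L[:,1]*s>.02)&(L[:,1]*s<.05)&(L[:,2]>.012 if nm=="flap" else L[:,2]>.018)
    q=L[m]
    if len(q)>30:
        k=np.polyfit(q[:,1]*s,q[:,2],1);
        for _ in range(3):
            e=np.abs(np.polyval(k,q[:,1]*s)-q[:,2]);k=np.polyfit(q[e<.004][:,1]*s,q[e<.004][:,2],1)
        a=np.arctan(k[0]);print(nm,len(q),"slope",a.round(3),"joint",((a+.58) if s<0 else .31-a).round(3),"icept",k[1].round(4),"inl",(e<.004).mean().round(2))
E
python3 look.py 6
```

```text
t 6.42 world [ 0.4485 -0.0503  0.0066] jig [-0.1284  0.0072] open 70.0 F [-2.7  0.2  9.6] xaxis [-0.008 -0.    -1.   ] yaxis jig ang -1.8543
flap 210 slope 0.228 joint 0.808 icept 0.0501 inl 1.0
pedal 2255 slope -1.302 joint 1.612 icept 0.4205 inl 0.01
```

View pics/s6.png

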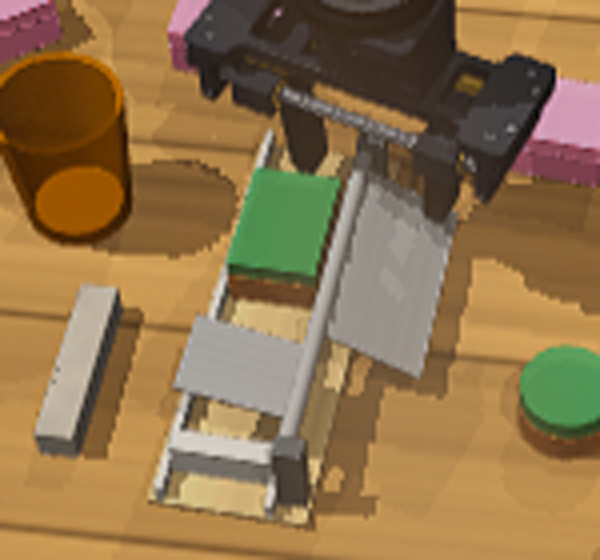

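View pics/w6.png

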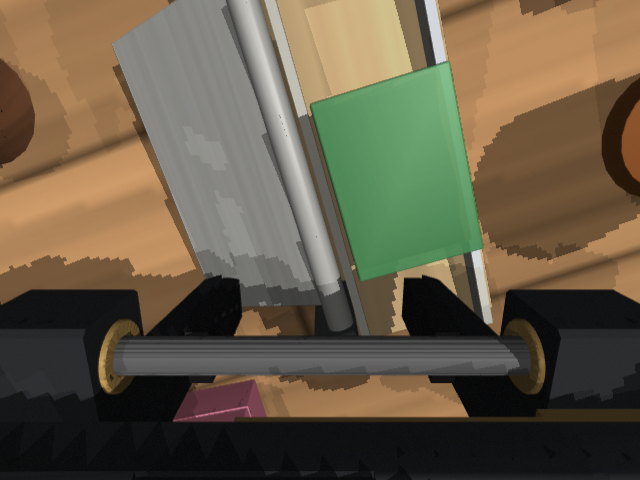

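```bash
python3 -c "
from plant import r
from h import *
s=r.get_state();stat(s);print(s['moment'].round(3),s['joint_torque'].round(2))"
```

```text
t 6.58 world [ 0.4485 -0.0503  0.0067] jig [-0.1284  0.0073] open 70.0 F [-2.8  0.   9. ] xaxis [-0.008 -0.    -1.   ] yaxis jig ang -1.8543
[0.245 0.422 0.064] [ -0.22 -43.07   1.41  -2.27  -0.08  -0.77  -0.08]
```

```bash
python3 -c "
from plant import r
s=r.get_state();print(s['q'].round(3))"
```

```text
[ 0.006  0.893  0.005  2.212 -0.081  0.045 -1.819]
```

Request:
arm_command(plan=[[0.07,0,-0.0014,-0.0048,-0.02],[0.07,0,-0.0013,-0.0048,-0.02],[0.07,0,-0.0012,-0.0049,-0.02],[0.07,0,-0.0011,-0.0049,-0.02],[0.07,0,-0.001,-0.0049,-0.02],[0.07,0,-0.0009,-0.0049,-0.02],[0.07,0,0,0,0]])

```text
clock: 7.45
tool_pos: [0.4757, -0.0503, 0.006]
eef_rot: [-0.698, 0.076, 0.708, 0.076]
contact_force: [-6.2, 3.5, 7.7]
opening: 0.793
```

```bash
python3 look.py 7;python3 -c "
from plant import r
s=r.get_state();print(s['q'].round(3))"
```

```text
t 7.45 world [ 0.4757 -0.0503  0.006 ] jig [-0.1012  0.0087] open 69.9 F [-6.2  3.5  7.7] xaxis [-0.013  0.002 -1.   ] yaxis jig ang -1.732
flap 207 slope 0.212 joint 0.792 icept 0.0499 inl 1.0
pedal 4318 slope -0.922 joint 1.232 icept 0.3693 inl 0.01
[ 9.000e-03  8.990e-01  2.000e-03  2.127e+00 -2.000e-02  1.290e-01
 -1.757e+00]
```

View pics/s7.png

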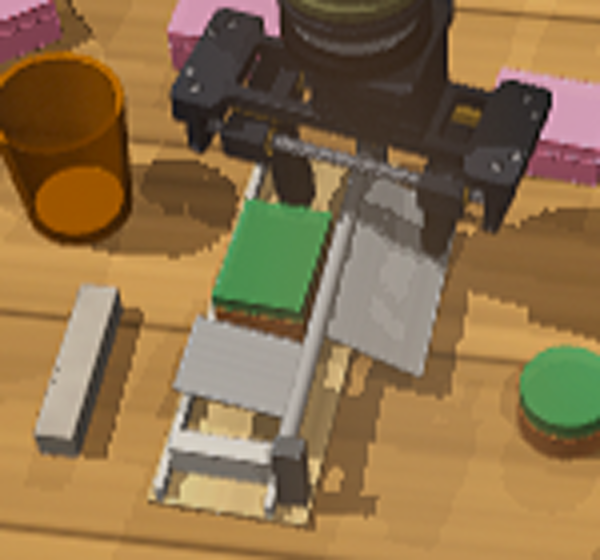

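View pics/w7.png

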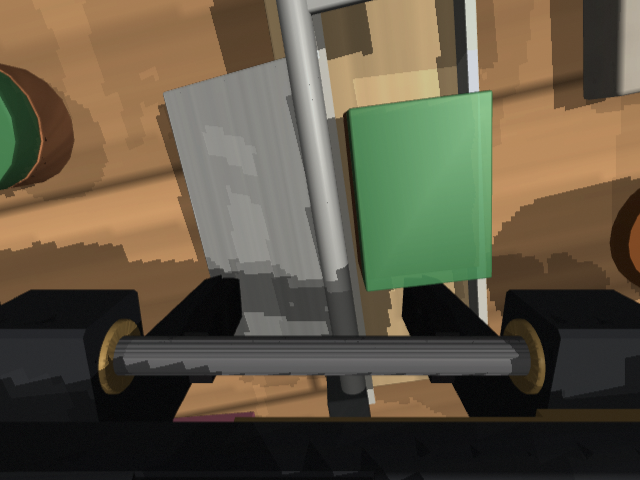

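Request:
arm_command(plan=[[0.07,0.0005,-0.0008,-0.0049,-0.02],[0.07,0.0005,-0.0007,-0.005,-0.02],[0.07,0.0005,-0.0006,-0.005,-0.02],[0.07,0.0005,-0.0005,-0.005,-0.02],[0.07,0.0005,-0.0004,-0.005,-0.02],[0.07,0.0005,-0.0003,-0.005,-0.02],[0.07,0,0,0,0]])

```text
clock: 8.48
tool_pos: [0.5061, -0.0519, 0.0027]
eef_rot: [-0.702, 0.034, 0.711, 0.034]
contact_force: [-4.9, 3.0, 6.0]
opening: 0.797
```

```bash
python3 look.py 8
```

```text
t 8.47 world [ 0.5061 -0.0519  0.0027] jig [-0.0708  0.0088] open 70.2 F [-4.9  3.   6. ] xaxis [-0.013  0.001 -1.   ] yaxis jig ang -1.612
flap 211 slope 0.236 joint 0.816 icept 0.0512 inl 1.0
pedal 4903 slope -0.298 joint 0.608 icept 0.3521 inl 0.01
```

View pics/s8.png

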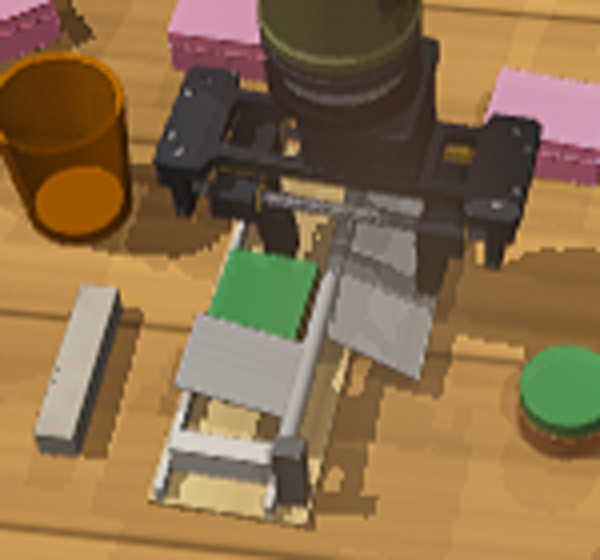

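View pics/w8.png

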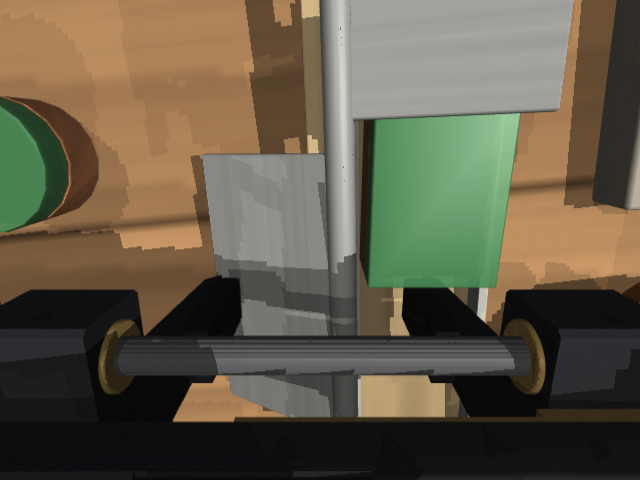

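Request:
arm_command(plan=[[0.07,0.0002,-0.0002,-0.005,-0.02],[0.07,0.0002,-0.0001,-0.005,-0.02],[0.07,0,0,-0.005,0],[0.07,0,0,-0.005,0],[0.07,0,0,-0.005,0],[0.07,0,0,-0.005,0],[0.07,0,0,-0.005,0],[0.07,0,0,0,0]])

```text
clock: 9.62
tool_pos: [0.5412, -0.0537, 0.002]
eef_rot: [-0.702, 0.019, 0.711, 0.02]
contact_force: [-4.7, 2.8, 5.9]
opening: 0.796
```

```bash
python3 look.py 9
```

```text
t 9.62 world [ 0.5412 -0.0537  0.002 ] jig [-0.0357  0.0089] open 70.1 F [-4.7  2.8  5.9] xaxis [-0.013  0.002 -1.   ] yaxis jig ang -1.5724
flap 404 slope -1.21 joint -0.63 icept 0.1729 inl 0.05
pedal 2887 slope -1.247 joint 1.557 icept 0.5166 inl 0.03
```

View pics/s9.png

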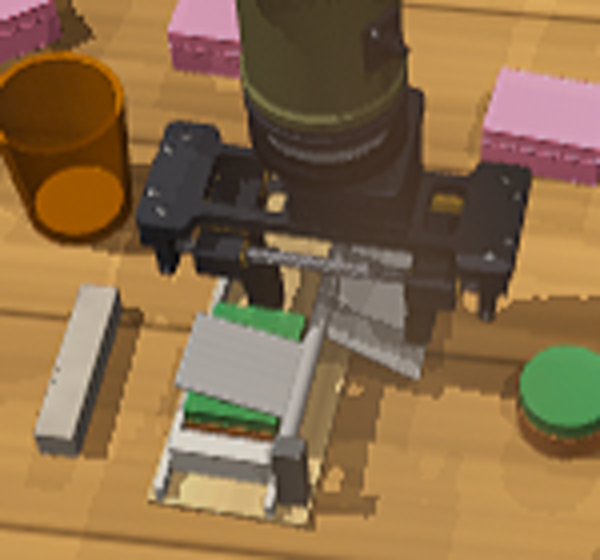

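View pics/w9.png

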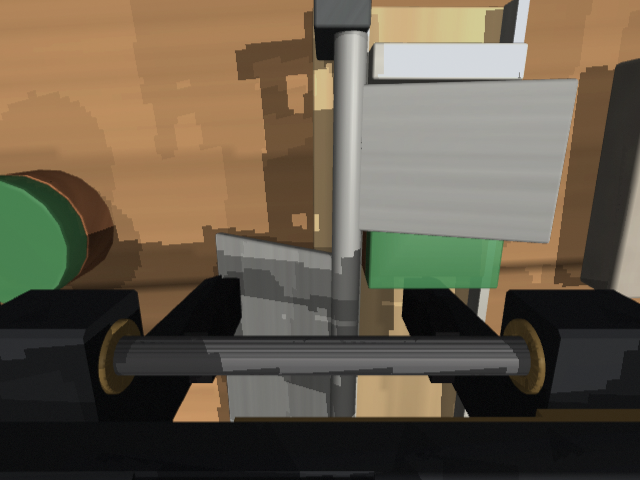

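Request:
arm_command(plan=[[0.07,0,0,-0.003,0],[0.07,0,0,-0.002,0],[0.07,0,0,0,0]])

```text
clock: 10.15
tool_pos: [0.5455, -0.0539, 0.0019]
eef_rot: [-0.702, 0.019, 0.712, 0.02]
contact_force: [-6.5, 3.4, 6.8]
opening: 0.799
```

Request:
arm_command(plan=[[0.07,0,0,-0.001,0],[0.07,0,0,-0.001,0],[0.07,0,0,0,0]])

```text
clock: 10.52
tool_pos: [0.5469, -0.054, 0.0019]
eef_rot: [-0.701, 0.019, 0.712, 0.02]
contact_force: [-6.4, 3.9, 7.7]
opening: 0.793
```

Request:
arm_command(plan=[[0.07,0,0,-0.001,0],[0.07,0,0,-0.001,0],[0.07,0,0,0,0]])

```text
clock: 10.9
tool_pos: [0.5472, -0.054, 0.0019]
eef_rot: [-0.7, 0.02, 0.713, 0.021]
contact_force: [-10.1, 4.3, 9.3]
opening: 0.789
```

```bash
python3 look.py 10
```

```text
t 10.9 world [ 0.5472 -0.054   0.0019] jig [-0.0297  0.0089] open 69.5 F [-10.1   4.3   9.3] xaxis [-0.018  0.002 -1.   ] yaxis jig ang -1.5731
flap 531 slope -1.488 joint -0.908 icept 0.5852 inl 0.02
pedal 2531 slope -1.222 joint 1.532 icept 0.5218 inl 0.02
```

View pics/s10.png

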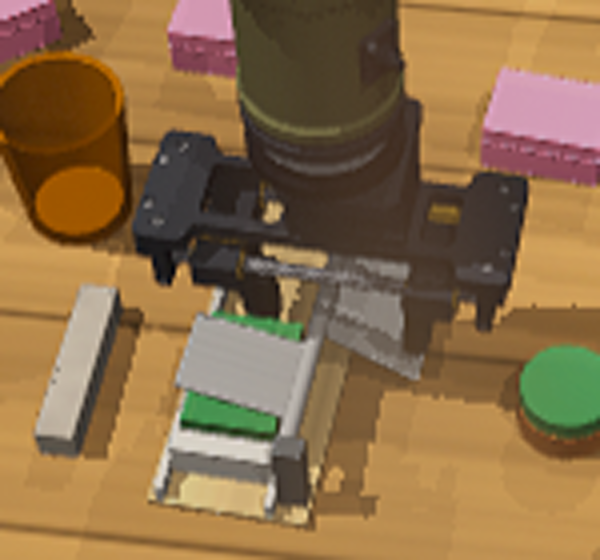

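View pics/w10.png

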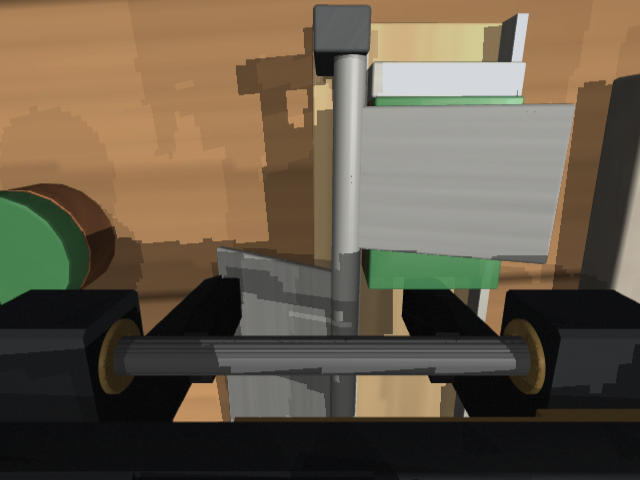

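Request:
arm_command(plan=[[0.07,0,0,-0.0015,0],[0.07,0,0,-0.0015,0],[0.07,0,0,0,0],[0.07,0,0,0,0]])

```text
clock: 11.55
tool_pos: [0.5471, -0.0541, 0.0016]
eef_rot: [-0.698, 0.02, 0.715, 0.021]
contact_force: [-14.2, 5.2, 13.9]
opening: 0.797
```

Run:
```python
from plant import r
from h import *
s=r.get_state();stat(s)
im,d=r.snapshot("scene");C=cam(r,"scene")
cv2.imwrite("pics/s11.png",cv2.resize(im[225:285,240:300,::-1],None,fx=9,fy=9,interpolation=cv2.INTER_CUBIC))
for p in [(.05,-.011,.03),(.05,-.061,.03),(.05,-.011,.04),(.05,-.061,.04)]:
    u,v=proj(C,np.r_[j2w(p[:2]),p[2]]);print(p,round((u-240)*9),round((v-225)*9))
```

```text
t 11.55 world [ 0.5471 -0.0541  0.0016] jig [-0.0297  0.0088] open 70.2 F [-14.2   5.2  13.9] xaxis [-0.024  0.002 -1.   ] yaxis jig ang -1.5738
(0.05, -0.011, 0.03) 336 403
(0.05, -0.061, 0.03) 123 370
(0.05, -0.011, 0.04) 333 379
(0.05, -0.061, 0.04) 118 346
```

View pics/s11.png

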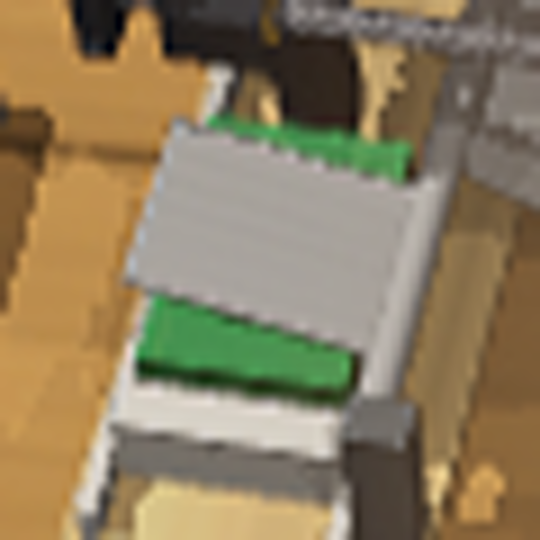

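Request:
arm_command(plan=[[0.07,0,0,0.004,0],[0.07,0,0,0.004,0],[0.07,0,0,0.004,0],[0.07,0,0,0.003,0],[0.07,0,0,0,0]])

```text
clock: 12.22
tool_pos: [0.5465, -0.0532, 0.0035]
eef_rot: [0.708, -0.019, -0.706, -0.021]
contact_force: [4.0, 2.7, 6.0]
opening: 0.796
```

```bash
python3 look.py 12
```

```text
t 12.22 world [ 0.5465 -0.0532  0.0035] jig [-0.0303  0.0097] open 70.1 F [4.  2.7 6. ] xaxis [ 0.004  0.002 -1.   ] yaxis jig ang -1.5733
flap 387 slope -1.425 joint -0.845 icept 0.3473 inl 0.02
pedal 2803 slope -1.126 joint 1.436 icept 0.4911 inl 0.03
```

View pics/s12.png

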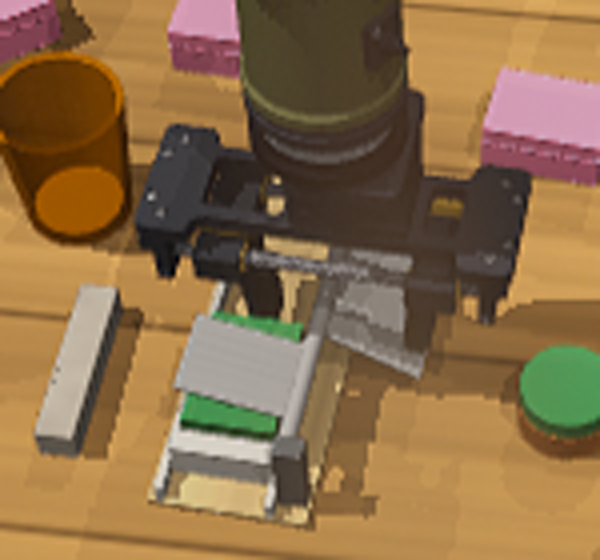

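Request:
arm_command(plan=[[0.07,0,0,0.004,0],[0.07,0,0,0.004,0],[0.07,0,0,0,0]])

```text
clock: 12.75
tool_pos: [0.5386, -0.0529, 0.0035]
eef_rot: [0.708, -0.019, -0.706, -0.021]
contact_force: [4.4, 3.4, 5.9]
opening: 0.798
```

```bash
python3 look.py 13
```

```text
t 12.75 world [ 0.5386 -0.0529  0.0035] jig [-0.0383  0.0096] open 70.3 F [4.4 3.4 5.9] xaxis [ 0.004  0.002 -1.   ] yaxis jig ang -1.5733
flap 277 slope -0.141 joint 0.439 icept 0.066 inl 0.09
pedal 3475 slope -1.163 joint 1.473 icept 0.4661 inl 0.01
```

View pics/w13.png

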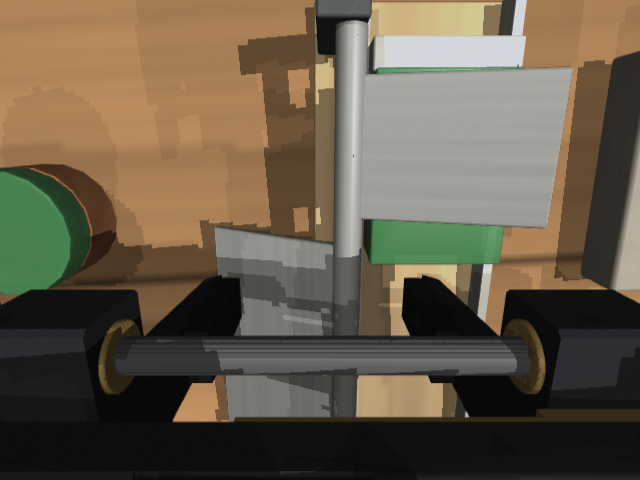

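Request:
arm_command(plan=[[0.07,-0.003,0,0,0],[0.07,-0.003,0,0,0],[0.07,-0.003,0,0,0],[0.07,-0.003,0,0,0],[0.07,-0.003,0,0,0],[0.07,-0.005,0,0,0],[0.07,-0.01,0,0,0],[0.07,-0.02,0,0,0],[0.07,-0.03,0,0,0],[0.07,-0.03,0,0,0],[0.07,-0.03,0,0,0],[0.07,-0.03,0,0,0]])

```text
clock: 14.4
tool_pos: [0.5344, -0.0548, 0.1736]
eef_rot: [-0.705, 0.021, 0.709, 0.02]
contact_force: [-0.0, 0.6, 0.9]
opening: 0.798
```

Request:
arm_command(plan=[[0.07,0,0,0.03,0],[0.07,0,0,0.04,0],[0.07,0,0,0.03,0],[0.07,0,0,0,0],[0.07,0,0,0,0]])

```text
clock: 15.02
tool_pos: [0.4366, -0.0488, 0.1732]
eef_rot: [-0.706, 0.02, 0.708, 0.02]
contact_force: [-0.8, 0.0, -0.9]
opening: 0.79
```

```bash
python3 look.py 14
python3 - <<'E'
from plant import r
from h import *
im,d=r.snapshot("top");C=cam(r,"top")
cv2.imwrite("pics/t14.png",cv2.resize(im[160:340,220:460,::-1],None,fx=3.3,fy=3.3,interpolation=cv2.INTER_CUBIC))
E
```

```text
t 15.03 world [ 0.4366 -0.0488  0.1732] jig [-0.1404  0.0081] open 69.6 F [-0.8  0.  -0.9] xaxis [-0.003  0.    -1.   ] yaxis jig ang -1.5739
flap 197 slope -0.051 joint 0.529 icept 0.0509 inl 0.99
pedal 430 slope -0.236 joint 0.546 icept 0.0506 inl 0.99
```

View pics/s14.png

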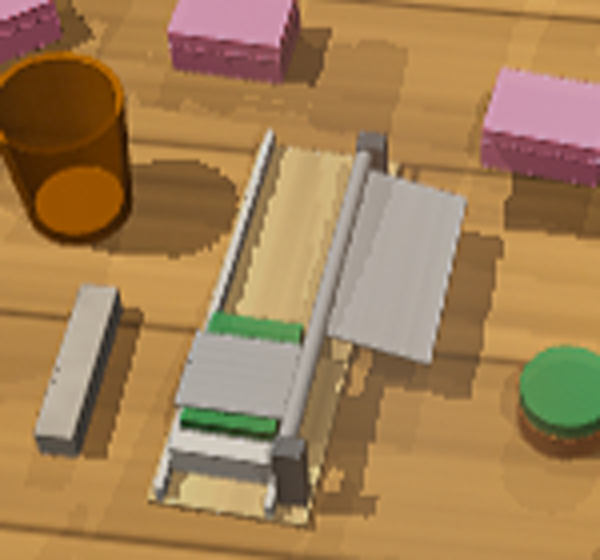

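View pics/t14.png

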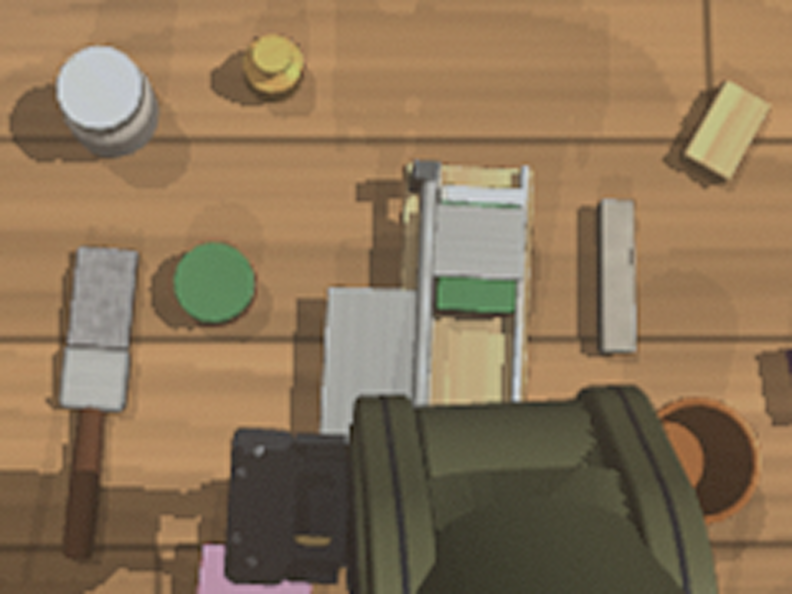

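View pics/w14.png

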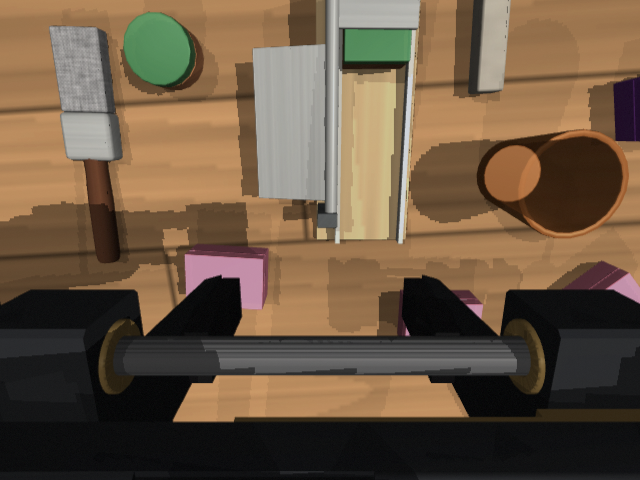

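Run:
```python
from plant import r
from h import *
C=cam(r,"top")
for X,Y in((437,310),(515,312)):print(w2j(ray(C,220+(X+.5)/3.3-.5,160+(Y+.5)/3.3-.5,.04)).round(4))
im,d=r.snapshot("top");o=np.load("top0.npz")["im"]
g=cv2.absdiff(im,o).max(2);cv2.imwrite("pics/d.png",np.hstack([g[140:400,220:520]]))
im,d=r.snapshot("scene");o=np.load("scene0.npz")["im"]
g=cv2.absdiff(im,o).max(2)
for n,(u,v) in dict(tumbler=(225,197),stone=(230,252),puck=(352,257),brush=(388,240),jar=(384,308),weight=(327,318),wedge=(182,287)).items():print(n,g[v-18:v+18,u-18:u+18].mean().round(1),(g[v-18:v+18,u-18:u+18]>60).mean().round(3))
```

```text
[-0.0213 -0.009 ]
[-0.0199 -0.0587]
tumbler 5.5 0.0
stone 9.0 0.0
puck 10.2 0.056
brush 7.8 0.012
jar 6.7 0.0
weight 6.5 0.0
wedge 9.1 0.0
```

```bash
python3 -c "
from plant import r
print(r.finish_job(), r.get_state()['clock'])"
```

```text
the job is handed in; nothing more can be done
the job is handed in; nothing more can be done
```

The blank is home against the stop with the flap resting on it, and the job is handed in after about 15 s of the 54 s allowed.

One fingertip held the pedal down, with the flap measuring about 0.8 rad open when it could be read. The other finger pushed the blank along the channel until the tool stopped advancing and the sideways force rose to 14 N. I then backed off the blank, let the pedal up slowly and moved clear.

**Last checks**
- **Flap:** it reads 0.53 from the flap surface and 0.55 from the pedal surface, against about 0.54 expected when resting on the blank.
- **Blank:** its near end is at jig x ≈ -20 to -21 mm, where home is -20 mm.
- **Robot:** it is clear of everything, with the wrist force at noise level.
- **Bystanders:** the before/after picture comparison shows almost no change. The puck's patch changed most (about 6 % of pixels). I took that for the pedal's shadow; the puck was never approached, but I did not measure its position again.

**Things that did not go as expected**
- With the gripper open, the fingertips sit about 23 mm behind the TCP, so I pressed correspondingly lower.
- At the lowest point joint 6 came close to its limit (0.045 against 0.04) and the tool tilted slightly, up to about 0.02 rad during the push. It did not pass its range in any reading.
- During the last part of the push my angle fits for flap and pedal were unusable because the gripper blocked the view; the pictures showed the flap still open.

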